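# Widen the jar lane on a drink stall's display rack

### The arm

A 6-joint arm with a two-finger parallel gripper is mounted at the origin on the work surface. World frame = base frame: x ahead of the robot, y to its left, z up, the work surface at z = 0. Lengths are in mm, angles in rad, forces in N, time in s.
With the tool pointing down it reaches from about 250 to 800 mm from the base axis. Payload 8.5 kg.
Tool frame: the origin (TCP) lies on the centre line of the jaws, within the pads' length; the fingertips stand robot.tip_reach ahead of it and the grasp point (between the pads) lies 5 mm behind it (robot.tip_reach is the distance from the TCP to the fingertips, in mm); z points along the fingers, y is the line along which they close (so a half turn about z gives the same grasp; the last joint's range is limited). The gripper opens to 85 mm and grips with 20 to 120 N. Pads are 22 mm wide; open, the fingers measure 114 mm over their backs; the gripper's body (76 mm by 85 mm) begins 54 mm behind the grasp point. The pads swing forward as they close: fully open they stand 13 mm farther back than shut.
Start: joints at [1.108, 0.238, -0.013, 1.319, 0, 1.571], TCP at [234.368, 469.736, 245.276] pointing down, gripper open.
Joint ranges: [-2.66, 2.66], [-1.03, 1.9], [-1.14, 1.46], [-1.82, 2.27], [-1.45, 1.34], [-3.14, 3.14]. Speed limits (rad/s): [2.22, 2.22, 2.79, 3.14, 3.14, 3.14].

### API

Orientations are given as a unit quaternion [x, y, z, w].
In Python, from plant import robot gives the robot as it stands. The module is installed in compiled form; this text tells all that it offers.
- The arm moves only by the shell command python3 -m jog 'ROWS' [OPENING]. ROWS is JSON, a list of rows, each a list of 6 numbers: the shift along the tool's x, y, z in m, then the turn, a rotation vector about the tool's x, y, z in rad. A call has 1 to 12 rows; each row is the pose to reach, as a shift and turn from the pose commanded when the call began, along the tool's axes at that moment; what a row does not reach only later rows make up. A row lasts 1/10 s, in which the tool goes at most 50 mm and 8.59 degrees, less where a joint would pass 70% of its speed; a pose out of reach is approached as far as the arm can. A call with a gripper value outside its range is refused whole. OPENING is the finger opening in m, from 0 to 0.0854, set as the call begins (- or left out, the last holds). The fingers move at their own pace and stop on an object; the grip force is fixed at half the most. Time passes only in rows, so rows that repeat a pose let the fingers close. It gives the time, the measured TCP pose, the force, the opening and the grip force at its end, in the units of the state.
- robot.read_state(): the state, without advancing time (a new reading comes with each control period).
- robot.read_camera(name): name is "side" or "top"; returns a dict with "frame" (384x512x3 uint8, red, green, blue), "intrinsics" (3x3 intrinsics, pixels), "dist_coeffs" ([k1, k2, p1, p2, k3] as OpenCV has them; the pictures are not rectified), "view" (4x4, takes a point from world to camera coordinates). Camera axes: x right, y up, looking along -z (the intrinsics and any distortion apply to the point x, -y, -z); pixel columns grow to the right and rows downward; lengths in mm; the calibration is good to about 2 mm. A picture is of the moment at which its call begins. There is no depth.
- robot.sign_off(): hands the job in; it is judged then, once.
The state is a dict: "t": time; "joint_pos": joint angles; "qvel": joint speeds; "joint_torque": joint torques, N m; "position": TCP position; "tcp_rot": TCP orientation; "force": force on the tool from outside, world axes, zero at the start; "wrist_torque": the same for the moment, N m; "width": finger opening in mm; "finger_force": force on a finger pad.
Only numpy, scipy, OpenCV 4.12 (cv2) and the standard library are available. Lean on these libraries where they do the work, as an engineer would, in place of code of your own. Each camera call takes 0.05 s, during which the arm holds its last target. There are 200 camera calls.

### The job

Two display racks stand on the counter, one holding glass jars and one holding stacks of paper cups, each with a sliding lane divider held by a spring latch. On the jar rack, squeeze the latch tab against the divider's grip post and slide the divider one notch away from the two jars, into the middle notch, then let go so that the latch springs back out and locks there. Leave the cup rack's divider where it is.

Things in the scene. Friction and masses are not known exactly. Their poses are not given: they have to be found in the camera images.
- jar_rack: jar display rack: dark wooden tray 255 x 240 mm, rim 36 mm high on three sides; origin on the counter, x towards the rack's pegged rail, y along that rail, z up. Two glass jars with brass lids, 60 mm across, 91 mm to the top above the counter, stand in the -y lane, a spice jar at the +y end. An aluminium divider blade 58 mm high parts the lanes; its grip stands on the rail side.
- jar_grip (a point): centre of the top of the divider's black grip post, 87 mm above the counter; axes as the rack's. Post 20 mm (x) by 30 mm (y), upright. Squeeze with one finger on its -x face, one on the tab, centred 0 to 5 mm in +x of here, fingertips 40 to 60 mm above the counter. Below: arm 21 mm high (-x), pegs 31 and bar 28 mm high (+x). Blade starts 61 mm in -x, jars about 65 mm in -x.
- jar_tab (a point): centre of the outer (+x) face of the jar rack's steel latch tab, 60 mm above the counter: an upright plate 8 mm thick, 24 mm wide (y), its top 80 mm above the counter, beside the post. At rest this face is 32 mm in +x from jar_grip, squeezed fully 18 mm; post and tab measure 42 mm over all at rest, 28 mm squeezed.
- jar_divider (a joint): jar rack's divider along its rail, m: about 0 in the first notch, where it starts (up to 3 mm of play), 0.036 in the middle notch, 0.072 in the last; grows towards the rack's +y, away from the two jars. Slides with about 1 N while the latch is squeezed; locked while the latch is out.
- jar_latch (a joint): how far the jar rack's tab is squeezed towards the post, m: 0 sprung out, 0.014 fully in; free of the pegs from about 0.010. Spring 8 N at rest, 13 N fully in. Its nose is tapered: let go within about 8 mm of a notch it springs in and centres the divider to within 3 mm.
- cup_divider (a joint): the same for the cup rack, which has the same size and mechanism but holds two stacks of upturned paper cups, 62 mm across, 96 mm to the top above the counter. It rests in its first notch, about 0, and must stay there.

How it is judged (in metres and radians):
On the way:
1. the jar rack's latch tab is squeezed in, freeing the divider (value of joint jar_latch above 0.008 m), for 0.1 s.
At the end, for the whole second after the job is handed in: the jar rack's divider rests in the middle notch (0.036, within 8 mm), its latch sprung out (less than 4 mm squeezed), and the cup rack's divider is still in its first notch (below 0.010) (value of joint jar_divider between 0.028 and 0.044 m and value of joint jar_latch below 0.004 m and velocity of joint jar_divider between -0.01 and 0.01 m/s and value of joint cup_divider below 0.01 m); the robot touches nothing.
It also fails if it takes over 32 s, if anything falls off the work surface, if the arm or the gripper's body presses on something with over 40 N, if the wrist force passes 120 N, or if a joint passes its speed limit or range.

## Working session

There is one attempt and no reset: what is moved stays moved. The work goes in short steps, Python scripts to look and compute and a shell command to move; the robot and the scene stay as the last step left them, time stands still between calls to the robot, and variables do not carry over. Pictures are saved under pics/ and viewed, at most 10 in all, crops included, and the job is handed in when it is done.

```bash
mkdir -p pics
cat > h.py <<'E'
import numpy as np, cv2, pickle
def snap(n,tag):
    from plant import robot
    c=robot.read_camera(n); cv2.imwrite(f'pics/{tag}.png',c['frame'][:,:,::-1]); pickle.dump(c,open(f'pics/{tag}.pkl','wb')); return c
def load(tag): return pickle.load(open(f'pics/{tag}.pkl','rb'))
def ray(c,uv):
    V=np.array(c['view']);K=np.array(c['intrinsics'],float);d=np.array(c['dist_coeffs'],float)
    p=cv2.undistortPoints(np.array([[uv]],float),K,d)[0,0]
    D=V[:3,:3].T@np.array([p[0],-p[1],-1]); return -V[:3,:3].T@V[:3,3],D/np.linalg.norm(D)
def onz(c,uv,z):
    o,d=ray(c,uv); return o+d*(z-o[2])/d[2]
def tri(a,ua,b,ub):
    o1,d1=ray(a,ua);o2,d2=ray(b,ub)
    s=np.linalg.lstsq(np.c_[d1,-d2],o2-o1,rcond=None)[0]
    p,q=o1+s[0]*d1,o2+s[1]*d2; return (p+q)/2,np.linalg.norm(p-q)
def proj(c,P):
    V=np.array(c['view']);p=V[:3,:3]@np.array(P,float)+V[:3,3]
    return cv2.projectPoints(np.array([[p[0],-p[1],-p[2]]]),np.zeros(3),np.zeros(3),np.array(c['intrinsics'],float),np.array(c['dist_coeffs'],float))[0].ravel()
E
python3 - <<'E'
from h import *
np.set_printoptions(precision=3,suppress=True)
for n in ('side','top'):
    c=snap(n,n+'0'); print(n,-c['view'][:3,:3].T@c['view'][:3,3],c['view'][2,:3])
from plant import robot
s=robot.read_state(); print(s['t'],s['position'],s['tcp_rot'],s['width'],robot.tip_reach)
a=cv2.imread('pics/side0.png');b=cv2.imread('pics/top0.png')
cv2.imwrite('pics/s.png',cv2.resize(a,(768,576),interpolation=3));cv2.imwrite('pics/t.png',cv2.resize(b,(768,576),interpolation=3))
E
```

```text
side [ 378.778 -463.373  528.167] [-0.272 -0.659  0.702]
top [401.934 -17.447 813.814] [-0.22   0.017  0.975]
0.1 [234.228 469.478 244.757] [ 0.229  0.973 -0.001 -0.   ] 85.47499270609286 14.0
```

View pics/s.png

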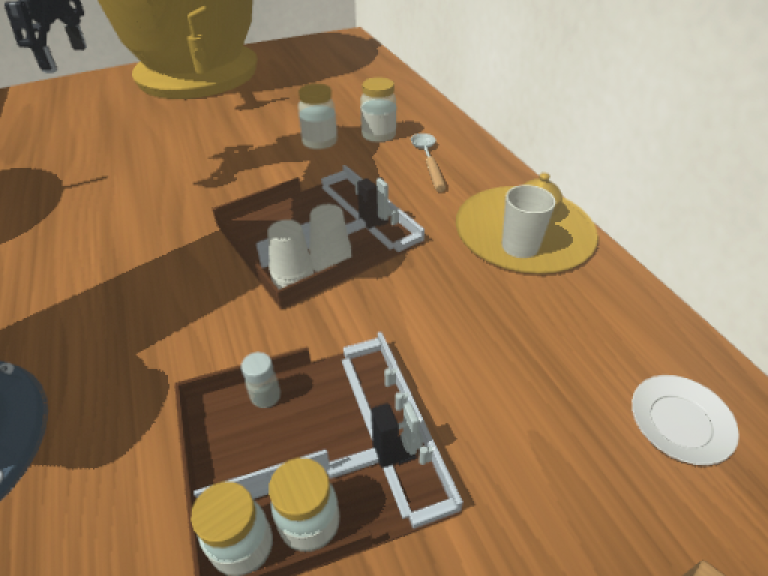

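View pics/t.png

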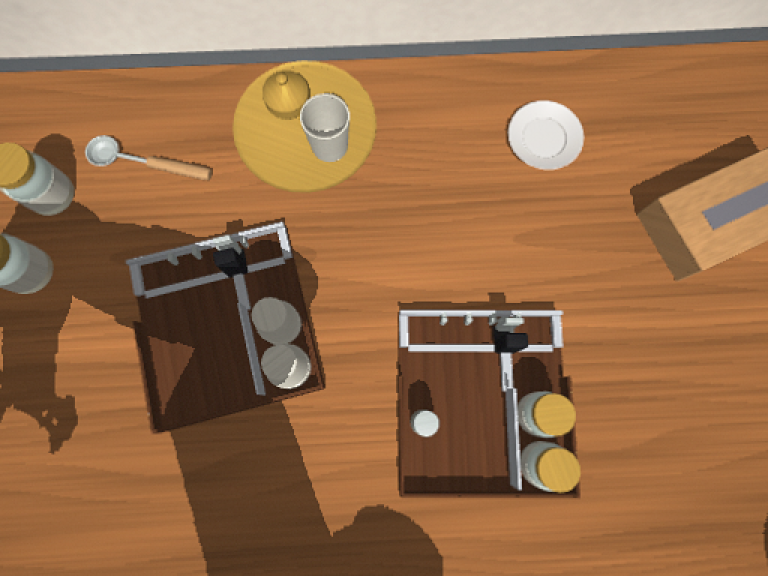

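Jar rack: the one with brass lids, right in the top view (post about (510,341) of 768) and at the front in the side view (post about (385,410)). The cup rack is the other one. Next I'll take enlarged crops of the post and tab.

Run:
```python
import cv2
a=cv2.imread('pics/side0.png')[255:315,235:295];b=cv2.imread('pics/top0.png')[200:260,310:370]
im=cv2.hconcat([cv2.resize(x,(400,400),interpolation=2) for x in(a,b)])
cv2.imwrite('pics/crop.png',im)
```

```text
(no output)
```

View pics/crop.png

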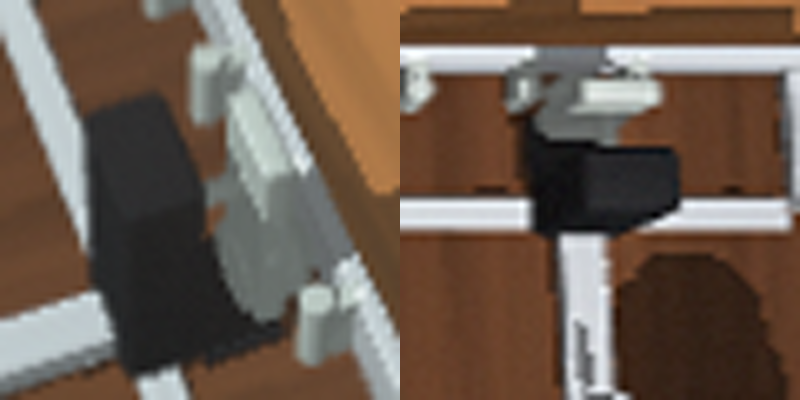

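In the crop, the post's top face has corners (88,112), (155,95), (200,195), (135,215) on the left (side view). On the right (top view) it spans x 583–680, y 148–208. The tab's top is at about (620,92) in the top view.

Run:
```python
from h import *
np.set_printoptions(precision=2,suppress=True)
s,t=load('side0'),load('top0')
S=lambda x,y:(235+x/6.667-.5,255+y/6.667-.5); T=lambda x,y:(310+(x-400)/6.667-.5,200+y/6.667-.5)
g,e=tri(s,S(145,155),t,T(631,178)); print('grip',g,e)
print('corners side z87',[onz(s,S(*p),87)[:2] for p in((88,112),(155,95),(200,195),(135,215))])
print('corners top z87',[onz(t,T(*p),87)[:2] for p in((583,148),(678,150),(676,200),(583,208))])
print('tab top top view z80',[onz(t,T(*p),80)[:2] for p in((582,80),(660,80),(658,108),(580,112))])
for z,a,b in((28,(402,312),(562,313)),(28,(402,349),(560,348))):
  p,q=[onz(t,(u[0]/1.5,u[1]/1.5),z) for u in(a,b)]; d=p-q; print('rail',p,q,np.degrees(np.arctan2(-d[0],d[1])))
from plant import robot
from scipy.spatial.transform import Rotation as R
print(R.from_quat(robot.read_state()['tcp_rot']).as_matrix())
```

```text
grip [ 483.11 -208.45   84.33] 1.4099454182113718
corners side z87 [array([ 475.81, -194.92]), array([ 491.26, -196.66]), array([ 490.25, -223.87]), array([ 475.44, -222.88])]
corners top z87 [array([ 491.79, -194.28]), array([ 489.75, -222.54]), array([ 474.91, -220.27]), array([ 473.94, -192.42])]
tab top top view z80 [array([ 513.33, -197.83]), array([ 512.13, -221.46]), array([ 503.63, -219.91]), array([ 503.61, -196.21])]
rail [536.52 -62.14  28.  ] [ 523.26 -293.26   28.  ] -3.284244634430312
rail [483.13 -58.85  28.  ] [ 473.08 -284.01   28.  ] -2.5551620074740216
[[-0.89  0.45 -0.  ]
 [ 0.45  0.89 -0.  ]
 [-0.   -0.   -1.  ]]
```

Grip is at about (483,-208.5,87), with rack yaw about -3°. I'll hover over the squeeze point (487,-208.7), turning +66.4° about tool z.

```bash
python3 -m jog '[[-0.044,-0.041,0,0,0,0.145],[-0.088,-0.082,0.005,0,0,0.29],[-0.528,-0.495,0.045,0,0,1.159],[-0.528,-0.495,0.045,0,0,1.159],[-0.528,-0.495,0.045,0,0,1.159],[-0.528,-0.495,0.045,0,0,1.159],[-0.528,-0.495,0.045,0,0,1.159],[-0.528,-0.495,0.045,0,0,1.159],[-0.528,-0.495,0.045,0,0,1.159],[-0.528,-0.495,0.045,0,0,1.159],[-0.528,-0.495,0.045,0,0,1.159],[-0.528,-0.495,0.045,0,0,1.159]]' 0.075
cat > go.py <<'E'
import sys,numpy as np
from scipy.spatial.transform import Rotation as R
from plant import robot
s=robot.read_state(); M=R.from_quat(s['tcp_rot'])
x,y,z,yaw=map(float,sys.argv[1:]); d=M.inv().apply(np.array([x,y,z])-s['position'])
a=np.radians(yaw); ty=[np.cos(a),np.sin(a),0]; tz=[0,0,-1]; G=np.c_[np.cross(ty,tz),ty,tz]
print(s['t'],s['position'],s['width'],s['force'],'shift mm',d.round(1),'turn',(M.inv()*R.from_matrix(G)).as_rotvec().round(3))
E
python3 go.py 487 -208.7 200 -3
```

```text
t: 1.3
position: [442.6, -93.9, 208.4]
tcp_rot: [0.725, 0.689, 0.0, 0.0]
force: [1.2, 1.6, 0.1]
width: 74.7
finger_force: 0.0
1.3 [442.57876007 -93.92449641 208.44145003] 74.73323570224292 [1.20742221 1.60375078 0.08781463] shift mm [-112.3   50.3    8.4] turn [ 0.    -0.     0.001]
```

```bash
python3 -m jog '[[-0.112,0.050,0.008,0,0,0],[-0.112,0.050,0.008,0,0,0],[-0.112,0.050,0.008,0,0,0],[-0.112,0.050,0.008,0,0,0],[-0.112,0.050,0.008,0,0,0],[-0.112,0.050,0.008,0,0,0]]'; python3 go.py 487 -208.7 130 -3
```

```text
t: 1.9
position: [486.2, -205.2, 200.5]
tcp_rot: [0.725, 0.689, -0.0, -0.0]
force: [0.7, -0.0, 0.7]
width: 75.2
finger_force: 0.0
1.9 [ 486.19163993 -205.21035441  200.53576643] 75.21773811532373 [ 0.74759663 -0.04952576  0.65985466] shift mm [-3.5  1.  70.5] turn [-0.001 -0.     0.002]
```

```bash
python3 -m jog '[[-0.003,0.001,0.035,0,0,0],[-0.003,0.001,0.07,0,0,0],[-0.003,0.001,0.07,0,0,0],[-0.003,0.001,0.07,0,0,0]]'
python3 - <<'E'
from h import *
s=snap('side','s1');t=snap('top','t1')
a=s['frame'][200:320,200:320,::-1].copy();b=t['frame'][170:290,280:400,::-1].copy()
cv2.imwrite('pics/c1.png',cv2.hconcat([cv2.resize(x,(400,400),interpolation=2) for x in(a,b)]))
E
python3 go.py 487 -208.7 62 -3
```

```text
t: 2.3
position: [487.3, -208.2, 131.3]
tcp_rot: [0.724, 0.689, -0.0, -0.0]
force: [1.4, -1.1, -0.8]
width: 74.9
finger_force: 0.0
2.4 [ 488.48675843 -209.01067147  132.56476974] 75.12896972470298 [0.38350214 0.05787114 0.09826209] shift mm [ 0.3 -1.7 70.6] turn [0.002 0.001 0.002]
```

View pics/c1.png

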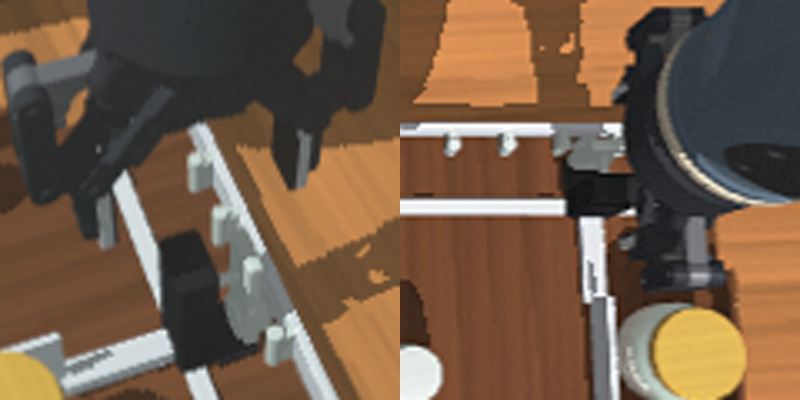

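The gripper hovers over the post. In the side crop the fingertips are at (108,242) and (298,186). I'll check their midpoint against the grip.

Run:
```python
from h import *
s=load('s1')
for z in(114,119,124): print(z,[onz(s,(200+u/3.333-.5,200+v/3.333-.5),z).round(1) for u,v in((108,242),(298,186))])
for P in ((483,-208.5,87),(514,-210,60)): print((proj(s,P)-200+.5)*3.333)
```

```text
114 [array([ 449.2, -204. ,  114. ]), array([ 534.7, -209.7,  114. ])]
119 [array([ 448.3, -207.1,  119. ]), array([ 532.8, -212.7,  119. ])]
124 [array([ 447.5, -210.3,  124. ]), array([ 531. , -215.8,  124. ])]
[187.38928711 258.16937529]
[250.85196754 269.52223251]
```

Consistent to about 2 mm. Descending to fingertips about 48 mm above the counter.

```bash
python3 -m jog '[[0,-0.002,0.02,0,0,0],[0,-0.002,0.045,0,0,0],[0,-0.002,0.07,0,0,0],[0,-0.002,0.07,0,0,0],[0,-0.002,0.07,0,0,0]]'
python3 - <<'E'
from h import *
s=snap('side','s2');t=snap('top','t2')
cv2.imwrite('pics/c2.png',cv2.resize(s['frame'][200:320,200:320,::-1],(500,500),interpolation=2))
E
python3 go.py 486 -208.7 62 -3
```

```text
t: 2.9
position: [486.2, -209.2, 62.1]
tcp_rot: [0.725, 0.689, 0.0, 0.001]
force: [-0.2, -1.1, 0.7]
width: 74.9
finger_force: 0.0
3.0 [ 486.76446003 -209.55774048   62.55954216] 74.9606148688023 [-0.13660514  0.16502704  0.05200262] shift mm [ 0.8 -0.8  0.6] turn [0.003 0.001 0.001]
```

View pics/c2.png

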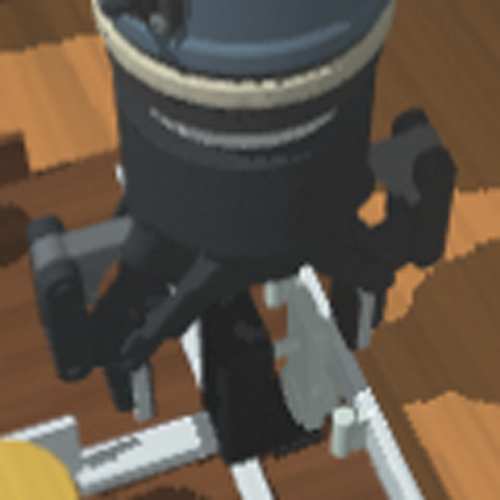

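The fingers straddle the post (left tip at about (145,410)) and the tab (right tip at about (365,340)) without touching. Closing now.

```bash
python3 -m jog '[[0,0,0,0,0,0],[0,0,0,0,0,0],[0,0,0,0,0,0],[0,0,0,0,0,0],[0,0,0,0,0,0],[0,0,0,0,0,0],[0,0,0,0,0,0],[0,0,0,0,0,0],[0,0,0,0,0,0],[0,0,0,0,0,0]]' 0.026
```

```text
t: 4.0
position: [486.0, -209.8, 63.1]
tcp_rot: [0.725, 0.689, 0.0, 0.002]
force: [-7.7, 0.2, 20.1]
width: 26.6
finger_force: 28.3
```

Squeezed: opening is 27 mm with 28 N on the pad. Sliding 36 mm along tool +x (rack +y).

```bash
python3 -m jog '[[0.004,0,-0.001,0,0,0],[0.010,0,-0.001,0,0,0],[0.016,0,-0.001,0,0,0],[0.022,0,-0.001,0,0,0],[0.028,0,-0.001,0,0,0],[0.033,0,-0.001,0,0,0],[0.036,0,-0.001,0,0,0],[0.036,0,-0.001,0,0,0],[0.036,0,-0.001,0,0,0],[0.036,0,-0.001,0,0,0]]'
python3 - <<'E'
from h import *
s=snap('side','s3');t=snap('top','t3')
a=s['frame'][200:320,200:320,::-1];b=t['frame'][170:290,280:400,::-1]
cv2.imwrite('pics/c3.png',cv2.hconcat([cv2.resize(x,(400,400),interpolation=2) for x in(a,b)]))
E
```

```text
t: 5.0
position: [487.8, -173.1, 63.2]
tcp_rot: [0.725, 0.689, 0.0, 0.001]
force: [-4.8, 1.1, 13.7]
width: 26.4
finger_force: 28.6
```

View pics/c3.png

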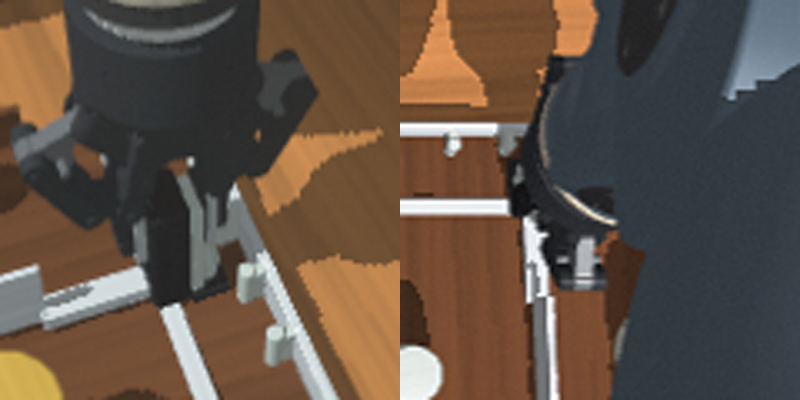

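The divider travelled with the fingers: its arm moved about 55 crop px in the top view, roughly 36 mm, with pegs now exposed behind it. Releasing and rising.

```bash
python3 -m jog '[[0,0,0,0,0,0],[0,0,0,0,0,0],[0,0,0,0,0,0],[0,0,0,0,0,0],[0,0,0,0,0,0],[0,0,0,0,0,0],[0,0,0,0,0,0],[0,0,0,0,0,0]]' 0.075 && python3 -m jog '[[0,0,-0.02,0,0,0],[0,0,-0.06,0,0,0],[0,0,-0.10,0,0,0],[0.04,0,-0.14,0,0,0],[0.08,0,-0.14,0,0,0],[0.12,0,-0.14,0,0,0],[0.16,0,-0.14,0,0,0],[0.2,0,-0.14,0,0,0],[0.2,0,-0.14,0,0,0],[0.2,0,-0.14,0,0,0]]'
python3 - <<'E'
from h import *
s=snap('side','s4');t=snap('top','t4')
a=s['frame'][220:340,200:320,::-1];b=t['frame'][180:300,260:380,::-1]
cv2.imwrite('pics/c4.png',cv2.hconcat([cv2.resize(x,(400,400),interpolation=2) for x in(a,b)]))
E
```

```text
t: 5.9
position: [487.3, -173.1, 61.6]
tcp_rot: [0.725, 0.689, -0.0, -0.0]
force: [-0.2, 0.1, 0.9]
width: 74.5
finger_force: 0.0
t: 6.9
position: [497.5, 27.4, 201.6]
tcp_rot: [0.724, 0.69, -0.0, 0.0]
force: [1.0, -1.0, -0.7]
width: 75.1
finger_force: 0.0
```

View pics/c4.png

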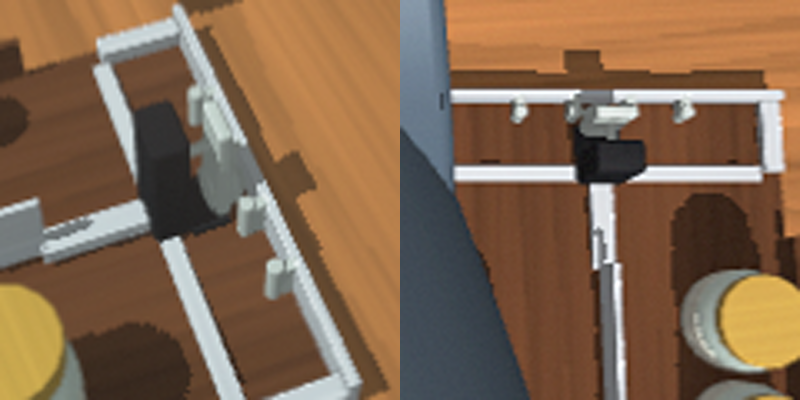

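The divider now stands between the middle pegs. In the top view the post's top is centred at about (624,160) and the tab's top at about (616,116), apart from the post. Checking numerically.

Run:
```python
from h import *
t=load('t4');s=load('s4')
T=lambda x,y:(260+(x-400)/3.333-.5,180+y/3.333-.5)
S=lambda x,y:(200+x/3.333-.5,220+y/3.333-.5)
print(onz(t,T(624,160),87),onz(t,T(616,116),80),onz(s,S(162,128),87))
im=[cv2.resize(s['frame'][245:295,235:285,::-1],(400,400),interpolation=2),cv2.resize(t['frame'][200:250,305:355,::-1],(400,400),interpolation=2)]
cv2.imwrite('pics/c5.png',cv2.hconcat(im))
```

```text
[ 481.28095125 -172.7815589    87.        ] [ 508.91064941 -172.03853317   80.        ] [ 485.32883216 -172.92377195   87.        ]
```

View pics/c5.png

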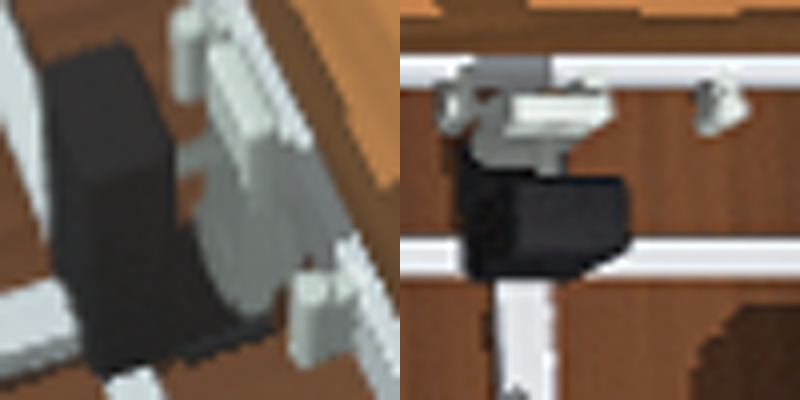

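The divider moved 35.7 mm. The tab is about 28 mm in +x of the post centre, the same distance as at the start, so the latch is fully out between the pegs. The arm is clear of everything.

```bash
python3 -c "
from plant import robot
print(robot.sign_off())"
```

```text
the job is handed in; nothing more can be done
None
```

I slid the jar rack's divider 36 mm (measured in the camera images) into the middle notch and its latch sprang back out. I never went near the cup rack's divider, and I handed the job in at about 7 s; the sign-off gave no verdict.

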